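# Snap the dosing cap onto the softener canister

### The arm

A 6-joint arm with a two-finger parallel gripper is mounted at the origin on the work surface. World frame = base frame: x ahead of the robot, y to its left, z up, the work surface at z = 0. Lengths are in m, angles in rad, forces in N, time in s.
With the tool pointing down it reaches from about 0.325 to 0.9 m from the base axis. Payload 6.1 kg.
Tool frame: the origin (TCP) lies midway between the tips of the shut fingers; the grasp point (between the pads) lies 19 mm behind it; z points along the fingers, y is the line along which they close (so a half turn about z gives the same grasp; the last joint's range is limited). The gripper opens to 87 mm and grips with 3 to 60 N. Pads are 19 mm wide; open, the fingers measure 117 mm over their backs; the gripper's body (75 mm by 190 mm) begins 51 mm behind the grasp point.
Start: joints at [1.132, 0.22, 1.526, -0, 1.395, -0.126], TCP at [0.192, 0.595, 0.223] pointing down, gripper open.
Joint ranges: [-2.98, 2.98], [-0.91, 2.08], [0.09, 2.57], [-1.24, 4.39], [0.2, 2.65], [-2.68, 2.68]. Speed limits (rad/s): [2.57, 2.57, 3.01, 3.14, 3.14, 3.14].

### API

Orientations are given as a unit quaternion [x, y, z, w].
In Python, from bench import get_state, snapshot, finish_job gives the robot as it stands.
- The arm moves only by the shell command python3 -m creep 'ROWS' [FORCE]. ROWS is a JSON object of lists of equal length, an entry for each row: "dr": the turn, a rotation vector about the tool's x, y, z scaled (see below), a list of three; "offset": the shift along the tool's x, y, z scaled (see below), a list of three; "claw": the opening, from -1 (shut) to 1 (fully open). A call has 1 to 5 rows; each row shifts and turns the commanded pose from where the row before left it, along the tool's axes as they then stand; what a row does not reach is not made up. The controller multiplies each number of a shift by 0.2 m and each number of a turn by 30 degrees. A row lasts 1/10 s, in which the tool goes at most 50 mm and 8.59 degrees, less where a joint would pass 70% of its speed; a pose out of reach is approached as far as the arm can. A call with a number of a shift or a turn outside -1 to 1 is refused whole. A call with a gripper value outside its range is refused whole. The fingers move at their own pace and stop on an object; FORCE is the grip in N (left out, the last holds). Time passes only in rows, so rows that do not move let the fingers close. It gives the time, the measured TCP pose, the force, the opening and the grip force at its end, in the units of the state.
- get_state(): the state, without advancing time (a new reading comes with each control period).
- snapshot(name): name is "scene" or "top" or "wrist"; returns a dict with "image" (480x640x3 uint8, red, green, blue), "fx", "fy", "cx", "cy" (pixels), "D" ([k1, k2, p1, p2, k3] as OpenCV has them; the pictures are not rectified), "rvec" (rotation vector, rad) and "tvec" (3), from world to camera coordinates, as OpenCV has them. Camera axes: x right, y down, z forward; pixel columns grow to the right and rows downward; lengths in m; the calibration is good to about 2 mm. A picture is of the moment at which its call begins. There is no depth.
- finish_job(): hands the job in; it is judged then, once.
The state is a dict: "time": time; "qpos": joint angles; "qvel": joint speeds; "effort": joint torques, N m; "eef_pos": TCP position; "ee_rot": TCP orientation; "force": force on the tool from outside, world axes, zero at the start; "torque": the same for the moment, N m; "finger_gap": opening from 0.0 (shut) to 1.0 (fully open); "finger_force": force on a finger pad.
Only numpy, scipy, OpenCV 4.12 (cv2) and the standard library are available. Lean on these libraries where they do the work, as an engineer would, in place of code of your own. Each camera call takes 0.05 s, during which the arm holds its last target. There are 200 camera calls.

### The job

The white canister with the blue band, on the laundry counter, has lost its blue cap: pick the cap up from the counter and press it straight down onto that canister's neck until it clicks on, then keep pressing so that its orange seal ring is squeezed nearly all the way down. Finish with the gripper still pressing the cap down hard on its seal: do not let go and do not back off. Leave the bottle and the peg pot where they stand.

Things in the scene. Friction and masses are not known exactly. Their poses are not given: they have to be found in the camera images.
- cap: Blue round snap cap, loose, standing mouth down on the counter: outside diameter 46 mm, height 45 mm, about 50 g. Origin: centre of its mouth (underside), z up to its closed top. A rounded inner bead at the mouth (bore 29 mm) takes up the lowest 6 mm; above it the cavity is 39 mm wide, up to 40 mm above the origin.
- softener: Open canister, white with a blue band, fixed to the counter: flat block 95 (x) x 160 (y) x 80 mm high. Origin: centre of its underside, z up. On top at y = +35 mm a round collar (diameter 56 mm, top 90 mm above the counter) carries the neck, a stud of diameter 25 mm, 30 mm tall, its top 7 mm tapering to 14 mm. A carry handle (to 115 mm high) spans y = -20 to -68 mm.
- neck_top (a point): Centre of the top of the softener's neck, z up, 120 mm above the counter. 17 mm below it four sprung balls stick out to 33 mm diameter. The cap's bead meets them with the cap's origin 15 mm below this point, must be pushed with 5 to 9 N, and clicks past (force drops, cap is drawn down) about 20 mm below. The mouth meets the seal ring 24 mm below this point; pressed fully home it is 28 mm below.
- seal (a joint): Orange sprung seal ring (diameter 44 mm, 6 mm high) round the foot of the softener's neck, on the collar: its downward travel in m, 0 free, 0.004 squeezed right down. Stiffness 2.5 N per mm, so 10 N squeezes it fully; let go, a clicked-on cap leaves it only 1 to 2 mm down.
- detergent: Bystander and look-alike: closed canister, white with a green band, of the same size and form, its green cap already on, fixed to the counter. Origin: centre of its underside.
- stain_bottle: Bystander: yellow stain-remover bottle with red cap, loose, diameter 56 mm, 160 mm tall. Origin: centre of its underside.
- peg_pot: Bystander: white pot of clothes pegs, loose, diameter 84 mm, 70 mm tall, pegs up to about 95 mm. Origin: centre of its underside.
Things that resemble listed ones, but are neither listed nor needed, are in the scene too. There is more than one size of the cap; the job needs the smaller.

How it is judged:
On the way, in this order (a step that is already met when the one before it is completed fails the run):
1. the cap is lifted well clear of the counter (height (world z) of cap above 0.06 m), for 0.1 s.
2. the cap is clicked on and pressed down on its seal, held there (z of cap in the frame of neck_top below -0.0255 m and horizontal distance between cap and neck_top below 0.004 m and value of joint seal above 0.0025 m), for 0.5 s.
At the end, for the whole second after the job is handed in: The cap is clicked onto the softener's neck (its mouth at least 25.5 mm below the neck's top, within 4 mm of its axis, tilted under 0.1 rad), and the gripper's fingers are still on it, pressing it so that the seal ring is down by more than 2.5 mm of its 4 mm (all of step 2 and angle between cap's own z axis and vertical below 0.1 rad and contact force between the fingers and cap above 1 N); the arm keeps its last pose, push and grip.
It fails at once if the stain-remover bottle or the peg pot is moved by more than 30 mm (distance of any of stain_bottle, peg_pot from where it was at the start of the episode above 0.03 m).
It also fails if it takes over 64 s, if anything falls off the work surface, if the arm or the gripper's body presses on something with over 40 N, if the wrist force passes 120 N, or if a joint passes its speed limit or range.

## Working session

There is one attempt and no reset: what is moved stays moved. The work goes in short steps, Python scripts to look and compute and a shell command to move; the robot and the scene stay as the last step left them, time stands still between calls to the robot, and variables do not carry over. Pictures are saved under pics/ and viewed, at most 10 in all, crops included, and the job is handed in when it is done.

```bash
mkdir -p pics; ls; cat > h.py <<'E'
import numpy as np, cv2
from bench import get_state, snapshot
def cam(n):
    s=snapshot(n); K=np.array([[s['fx'],0,s['cx']],[0,s['fy'],s['cy']],[0,0,1.]])
    R=cv2.Rodrigues(np.array(s['rvec'],float))[0]; t=np.array(s['tvec'],float).ravel()
    return dict(im=np.ascontiguousarray(np.array(s['image'])[:,:,::-1]),K=K,D=np.array(s['D'],float),R=R,t=t,rv=np.array(s['rvec'],float))
def ray(c,uv):
    p=cv2.undistortPoints(np.array(uv,float).reshape(-1,1,2),c['K'],c['D']).reshape(-1,2)
    d=np.c_[p,np.ones(len(p))]@c['R']; return -c['R'].T@c['t'],d
def plane(c,uv,z):
    o,d=ray(c,uv); return o+d*((z-o[2])/d[:,2])[:,None]
def proj(c,P): return cv2.projectPoints(np.array(P,float).reshape(-1,1,3),c['rv'],c['t'],c['K'],c['D'])[0].reshape(-1,2)
def blobs(c,lo,hi,amin=60):
    m=cv2.inRange(cv2.cvtColor(c['im'],cv2.COLOR_BGR2HSV),np.array(lo),np.array(hi))
    n,l,s,ce=cv2.connectedComponentsWithStats(m); return m,l,[(i,s[i],ce[i]) for i in range(1,n) if s[i][4]>=amin]
E
python3 - <<'E'
from h import *
print(get_state())
for n in("scene","top"):
    c=cam(n); cv2.imwrite(f"pics/{n}0.png",c['im']); print(n,-c['R'].T@c['t'])
    for nm,lo,hi in(("blue",(95,90,40),(130,255,255)),("orange",(8,130,120),(20,255,255)),("green",(40,70,40),(85,255,255))):
        for i,s,ce in blobs(c,lo,hi)[2]: print(nm,s,ce.round(1),plane(c,[ce],.045)[0].round(3))
E
```

```text
pics
{'time': 0.0, 'qpos': array([ 1.13189571e+00,  2.21242619e-01,  1.52762941e+00, -3.89702372e-05,
        1.39470013e+00, -1.26092067e-01]), 'qvel': array([ 3.46824844e-04,  5.58605513e-04, -2.00645424e-03,  8.88399429e-05,
        4.72584611e-04, -4.29050231e-04]), 'effort': array([-1.10055054e-03, -4.94608498e+01, -3.87386012e+01,  7.00909551e-02,
        5.71173476e-02, -1.84683163e-04]), 'eef_pos': array([0.19207274, 0.59408887, 0.22141736]), 'ee_rot': array([ 1.55763919e-01,  9.87793815e-01, -9.55866834e-04, -2.57476946e-04]), 'force': array([-0.15151547, -0.03472938, -0.44408474]), 'torque': array([-0.00410463, -0.03845717, -0.00445509]), 'finger_force': 0.0, 'finger_gap': 0.9980944089363315}
scene [0.89315907 0.4533691  0.72955103]
blue [327 191  28  36 848] [340.2 208.2] [ 0.355 -0.112  0.045]
blue [315 230  22  28 510] [325.1 243.3] [ 0.453 -0.049  0.045]
blue [289 341  51  40 431] [311.  358.7] [0.644 0.143 0.045]
orange [334 322  27  20 199] [346.9 333.9] [0.565 0.145 0.045]
green [221 213  26  32 597] [233.9 227.3] [ 0.576 -0.209  0.045]
green [193 243  20  24 125] [202.1 254.2] [ 0.668 -0.182  0.045]
top [0.35223859 0.01207822 1.48801249]
blue [340 265  20  20 309] [349.8 274.7] [ 0.44  -0.063  0.045]
blue [361 301  28  27 586] [374.5 314.4] [ 0.347 -0.121  0.045]
green [374 187  21  20 314] [384.6 196.7] [ 0.628 -0.146  0.045]
```

View pics/scene0.png

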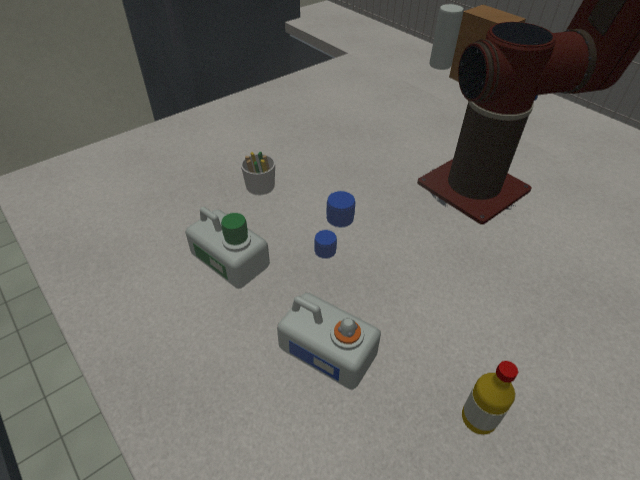

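View pics/top0.png

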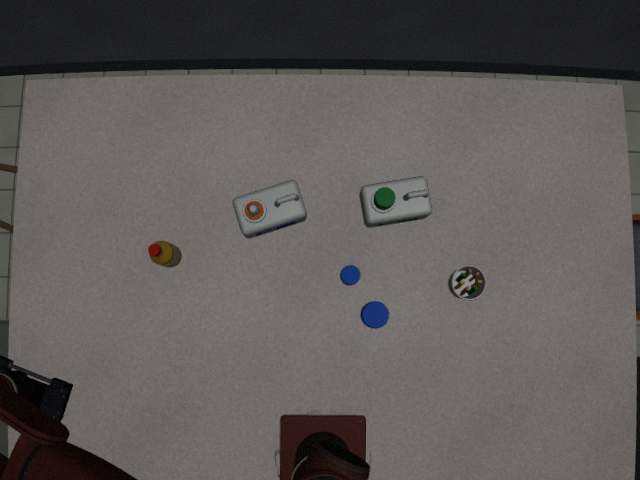

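The candidates are the small blue cap, at scene (325,243) and top (350,275), the larger blue cap, at scene (340,208) and top (374,314), and the green cap on the detergent, at top (385,197). I want the small blue one. The softener with its orange seal is at top (255,210) and scene (347,333). The bottle is at top (161,253) and the pot at top (467,283).

```bash
cat > m.py <<'E'
from h import *
t=cam("top"); s=cam("scene")
def circ(c,lo,hi,z,pick,name):
    m,l,b=blobs(c,lo,hi,100); i=min(b,key=lambda q:np.hypot(*(q[2]-pick)))[0]
    p=cv2.findContours((l==i).astype('uint8'),0,2)[0][0].reshape(-1,2)
    w=plane(c,p,z)[:,:2].astype(np.float32); ctr,r=cv2.minEnclosingCircle(w); print(name,np.round(ctr,4),'diam',round(2*r,4)); return np.array(ctr)
B=((95,90,40),(130,255,255)); O=((5,120,80),(22,255,255))
circ(t,*B,.045,(350,275),'small top'); circ(t,*B,.06,(374,314),'big top')
circ(t,*O,.096,(255,210),'seal top'); circ(s,*O,.096,(347,333),'seal scene')
# small cap in scene: top face ellipse upper edge vs prism check
m,l,b=blobs(s,*B,100); q=min(b,key=lambda q:np.hypot(*(q[2]-(325,243))))
m,l,b2=blobs(t,*B,100); q2=min(b2,key=lambda q:np.hypot(*(q[2]-(350,275))))
print('scene box',q[1])
c0=plane(t,[q2[2]],.045)[0]; a=np.linspace(0,2*np.pi,40)
P=np.concatenate([np.c_[c0[0]+.023*np.cos(a),c0[1]+.023*np.sin(a),0*a+z] for z in(0,.045)])
pp=proj(s,P); print('pred box from top',pp.min(0),pp.max(0),c0)
# white canister outline in top
g=t['im'][170:250,220:320]; hsv=cv2.cvtColor(g,cv2.COLOR_BGR2HSV)
w=cv2.inRange(hsv,np.array((60,0,135)),np.array((110,60,255))); w=cv2.morphologyEx(w,cv2.MORPH_CLOSE,np.ones((9,9)))
c=max(cv2.findContours(w,0,2)[0],key=cv2.contourArea).reshape(-1,2)+[220,170]
W=plane(t,c,.08)[:,:2].astype(np.float32); print('body rect (c,size,ang)',cv2.minAreaRect(W))
cv2.imwrite('pics/crop.png',np.hstack([cv2.resize(s['im'][180:270,280:370],(390,390)),cv2.resize(t['im'][165:255,225:315],(390,390))]))
E
python3 m.py
```

```text
small top [ 0.4392 -0.0631] diam 0.0476
big top [ 0.3463 -0.1196] diam 0.0648
seal top [0.5849 0.162 ] diam 0.044
seal scene [0.5856 0.1636] diam 0.0444
scene box [315 230  22  28 510]
pred box from top [314.71563651 229.25785736] [336.53438225 259.12118406] [ 0.43956825 -0.06262892  0.045     ]
body rect (c,size,ang) ((0.5881059169769287, 0.08630845695734024), (0.031002666801214218, 0.06038569658994675), 17.295246124267578)
```

View pics/crop.png

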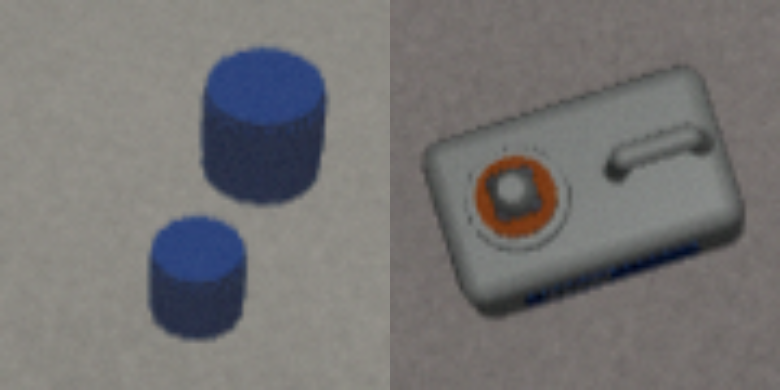

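The left crop shows the small cap standing free in front of the larger one. Its diameter measures about 47 mm, so it is the 46 mm cap, and the other is 65 mm. The right crop shows the softener's neck in its orange ring, with the handle away to its right. I'll turn the tool first so its closing line runs along the softener's x, which is 55° about tool z.

```bash
python3 -m creep '{"dr":[[0,0,0.262],[0,0,0.262],[0,0,0.262],[0,0,0.262]],"offset":[[0,0,0],[0,0,0],[0,0,0],[0,0,0]],"claw":[1,1,1,1]}' 20
python3 -m creep '{"dr":[[0,0,0.262],[0,0,0.262],[0,0,0.262],[0,0,0]],"offset":[[0,0,0],[0,0,0],[0,0,0],[-0.2,0,0]],"claw":[1,1,1,1]}'
cat > go.py <<'E'
import sys; from h import *; from scipy.spatial.transform import Rotation as Ro
s=get_state(); R=Ro.from_quat(s['ee_rot']).as_matrix(); d=np.array([float(v) for v in sys.argv[1:4]])-s['eef_pos']
print('t',round(s['time'],2),'pos',s['eef_pos'].round(4),'F',np.round(s['force'],1),'gap',round(s['finger_gap'],3),'ff',round(s['finger_force'],1))
print('tooly',np.round(R[:,1],3),'toolz',np.round(R[:,2],3),'units',(R.T@d/.2).round(3),'j6',s['qpos'][5].round(2))
E
python3 go.py 0.4393 -0.063 0.15
```

```text
time: 0.6
eef_pos: [0.1922, 0.5945, 0.2222]
ee_rot: [0.42, 0.907, -0.0, 0.0]
force: [0.1, -0.3, 0.2]
finger_gap: 0.996
finger_force: 0.0
time: 1.0
eef_pos: [0.2031, 0.5582, 0.2215]
ee_rot: [0.595, 0.804, -0.0, -0.001]
force: [1.1, -1.2, 0.4]
finger_gap: 1.002
finger_force: 0.0
t 1.0 pos [0.2031 0.5582 0.2215] F [ 1.1 -1.2  0.4] gap 1.002 ff 0.0
tooly [ 0.957  0.292 -0.001] toolz [-0.001  0.    -1.   ] units [-3.316  0.225  0.355] j6 0.79
```

```bash

python3 -m creep '{"dr":[[0,0,0],[0,0,0],[0,0,0],[0,0,0],[0,0,0]],"offset":[[-0.2,0.014,0],[-0.2,0.014,0],[-0.2,0.014,0],[-0.2,0.014,0],[-0.2,0.014,0]],"claw":[1,1,1,1,1]}' >/dev/null
python3 -m creep '{"dr":[[0,0,0],[0,0,0],[0,0,0],[0,0,0],[0,0,0]],"offset":[[-0.2,0.014,0],[-0.2,0.014,0],[-0.2,0.014,0],[-0.2,0.014,0],[-0.2,0.014,0]],"claw":[0.6,0.6,0.6,0.6,0.6]}' >/dev/null
python3 -m creep '{"dr":[[0,0,0],[0,0,0],[0,0,0],[0,0,0],[0,0,0]],"offset":[[-0.2,0.014,0],[-0.2,0.014,0],[-0.2,0.014,0],[-0.2,0.014,0],[-0.2,0.014,0]],"claw":[0.6,0.6,0.6,0.6,0.6]}' >/dev/null
python3 -m creep '{"dr":[[0,0,0],[0,0,0],[0,0,0]],"offset":[[-0.1,0,0],[0,0,0],[0,0,0]],"claw":[0.6,0.6,0.6]}'
python3 go.py 0.4393 -0.063 0.10
```

```text
time: 2.8
eef_pos: [0.4258, -0.0239, 0.2223]
ee_rot: [0.595, 0.804, 0.0, -0.001]
force: [-0.1, 0.2, -0.8]
finger_gap: 0.802
finger_force: 0.0
t 2.8 pos [ 0.4258 -0.0239  0.2223] F [-0.1  0.2 -0.8] gap 0.802 ff 0.0
tooly [ 0.956  0.292 -0.001] toolz [-0.001  0.001 -1.   ] units [-0.207  0.008  0.611] j6 -0.54
```

```bash

python3 -m creep '{"dr":[[0,0,0],[0,0,0],[0,0,0],[0,0,0],[0,0,0]],"offset":[[-0.1,0.004,0.15],[-0.107,0.004,0.15],[0,0,0.15],[0,0,0.15],[0,0,0]],"claw":[0.6,0.6,0.6,0.6,0.6]}' 
python3 go.py 0.4393 -0.063 0.01
python3 -c "
from h import *
c=cam('wrist');cv2.imwrite('pics/w1.png',c['im'])
m,l,b=blobs(c,(95,90,30),(130,255,255),150)
for i,s,ce in b:
  p=cv2.findContours((l==i).astype('uint8'),0,2)[0][0].reshape(-1,2); print(s,cv2.minEnclosingCircle(plane(c,p,.045)[:,:2].astype(np.float32)))"
```

```text
time: 3.3
eef_pos: [0.436, -0.0607, 0.0985]
ee_rot: [0.594, 0.805, -0.001, -0.004]
force: [0.3, -0.3, 0.3]
finger_gap: 0.8
finger_force: 0.0
t 3.3 pos [ 0.436  -0.0607  0.0985] F [ 0.3 -0.3  0.3] gap 0.8 ff 0.0
tooly [ 0.956  0.295 -0.007] toolz [-0.008  0.003 -1.   ] units [-0.018  0.015  0.442] j6 -0.62
[ 575    0   56  128 4742] ((0.5517680048942566, 0.09955050051212311), 0.03774058818817139)
[ 290  222   75   83 4755] ((0.43871641159057617, -0.058349523693323135), 0.026176568120718002)
[ 114  249  109   70 4214] ((0.3468915820121765, -0.10031455010175705), 0.03514157980680466)
```

View pics/w1.png

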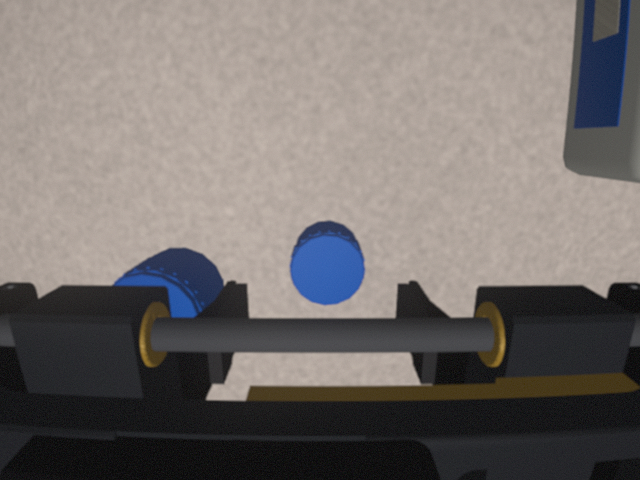

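The small cap, at (328,268), sits centred between the fingers at x≈246 and x≈400. The big cap is clear to the left. Next I descend and grip.

```bash

python3 -m creep '{"dr":[[0,0,0],[0,0,0],[0,0,0],[0,0,0],[0,0,0]],"offset":[[-0.008,0.006,0.12],[0,0,0.12],[0,0,0.12],[0,0,0.07],[0,0,0]],"claw":[0.6,0.6,0.6,0.6,0.6]}' >/dev/null
python3 -m creep '{"dr":[[0,0,0],[0,0,0]],"offset":[[0,0,0],[0,0,0]],"claw":[0.6,0.6]}' >/dev/null
python3 go.py 0.4393 -0.063 0.01
```

```text
t 4.05 pos [ 0.4431 -0.0645  0.0185] F [ 0.6 -0.6 -0.4] gap 0.804 ff 0.0
tooly [0.956 0.294 0.003] toolz [ 0.003 -0.001 -1.   ] units [ 0.013 -0.016  0.042] j6 -0.62
```

```bash

python3 -m creep '{"dr":[[0,0,0],[0,0,0],[0,0,0]],"offset":[[0.01,-0.016,0.02],[0,0,0.02],[0,0,0]],"claw":[0.6,0.6,0.6]}' >/dev/null
python3 go.py 0.4393 -0.063 0.01
python3 -m creep '{"dr":[[0,0,0],[0,0,0],[0,0,0],[0,0,0],[0,0,0]],"offset":[[0,0,0],[0,0,0],[0,0,0],[0,0,0],[0,0,0]],"claw":[-0.2,-0.2,-0.2,-0.2,-0.2]}' 20 
python3 -m creep '{"dr":[[0,0,0],[0,0,0],[0,0,0],[0,0,0],[0,0,0]],"offset":[[0,0,0],[0,0,0],[0,0,0],[0,0,0],[0,0,0]],"claw":[-0.6,-0.6,-0.6,-0.6,-0.6]}' 50
python3 go.py 0.4393 -0.063 0.01
```

```text
t 4.35 pos [ 0.4372 -0.0631  0.0082] F [0.1 0.3 0.1] gap 0.798 ff 0.0
tooly [ 0.956  0.293 -0.001] toolz [-0.001  0.    -1.   ] units [-0.002  0.01  -0.009] j6 -0.62
time: 4.85
eef_pos: [0.4378, -0.0633, 0.0086]
ee_rot: [0.594, 0.804, 0.0, 0.0]
force: [0.3, 0.5, -0.3]
finger_gap: 0.525
finger_force: 20.0
time: 5.35
eef_pos: [0.4378, -0.0633, 0.0086]
ee_rot: [0.594, 0.804, 0.0, 0.0]
force: [-0.7, -0.5, 0.5]
finger_gap: 0.52
finger_force: 50.0
t 5.35 pos [ 0.4378 -0.0633  0.0086] F [-0.7 -0.5  0.5] gap 0.52 ff 50.0
tooly [0.956 0.293 0.   ] toolz [ 0. -0. -1.] units [-0.001  0.008 -0.007] j6 -0.62
```

```bash

python3 -m creep '{"dr":[[0,0,0],[0,0,0],[0,0,0],[0,0,0],[0,0,0]],"offset":[[0,0,-0.1],[0,0,-0.2],[0,0,-0.2],[0,0,-0.2],[0,0,-0.2]],"claw":[-0.6,-0.6,-0.6,-0.6,-0.6]}' >/dev/null
python3 -m creep '{"dr":[[0,0,0],[0,0,0],[0,0,0]],"offset":[[0,0,0],[0,0,0],[0,0,0]],"claw":[-0.6,-0.6,-0.6]}' >/dev/null
python3 go.py 0.5853 0.163 0.19
```

```text
t 6.15 pos [ 0.4366 -0.0629  0.1869] F [ 0.  -0.1 -0.8] gap 0.52 ff 50.0
tooly [ 0.956  0.293 -0.002] toolz [-0.003  0.001 -1.   ] units [ 0.862  1.042 -0.016] j6 -0.62
```

```bash

python3 -m creep '{"dr":[[0,0,0],[0,0,0],[0,0,0],[0,0,0],[0,0,0]],"offset":[[0.123,0.149,0],[0.123,0.149,0],[0.123,0.149,0],[0.123,0.149,0],[0.123,0.149,0]],"claw":[-0.6,-0.6,-0.6,-0.6,-0.6]}' >/dev/null
python3 -m creep '{"dr":[[0,0,0],[0,0,0],[0,0,0],[0,0,0],[0,0,0]],"offset":[[0.123,0.149,0],[0.123,0.149,0],[0,0,0],[0,0,0],[0,0,0]],"claw":[-0.6,-0.6,-0.6,-0.6,-0.6]}' >/dev/null
python3 go.py 0.5853 0.163 0.14
python3 - <<'E'
from h import *
for n in("scene","wrist"):
    c=cam(n); cv2.imwrite(f'pics/{n}2.png',c['im']); s=get_state()
    z=s['eef_pos'][2]-.0086
    m,l,b=blobs(c,(95,90,30),(130,255,255),150)
    for i,st,ce in b: print(n,st,ce.round(1))
    m,l,b=blobs(c,(5,120,80),(22,255,255),80)
    for i,st,ce in b: print(n,'orange',st,ce.round(1))
    a=np.linspace(0,2*np.pi,60)
    P=np.concatenate([np.c_[s['eef_pos'][0]+.023*np.cos(a),s['eef_pos'][1]+.023*np.sin(a),0*a+q] for q in(z,z+.045)])
    pp=proj(c,P); print('pred cap box',pp.min(0),pp.max(0)); print('neck',proj(c,[[.5853,.163,.12]]))
E
```

```text
t 7.15 pos [0.5854 0.1616 0.1869] F [ 0.5 -0.3 -0.2] gap 0.521 ff 50.0
tooly [ 0.956  0.293 -0.003] toolz [-0.003 -0.001 -1.   ] units [0.007 0.002 0.234] j6 -0.16
scene [347 288  20  23 186] [357.  301.9]
scene [289 341  51  40 424] [311.1 358.8]
scene orange [363  36  37  20 174] [380.5  46.5]
scene orange [334 321  27  22 248] [346.9 334.4]
pred cap box [333.92326025 267.52991982] [367.19132545 311.47618597]
neck [[347.86660258 322.06397874]]
wrist [ 262  253  120   67 5841] [321.8 290.7]
wrist [ 266  352  113   35 3095] [321.7 366.7]
wrist [ 56 376  18  20 196] [ 64.2 387.3]
wrist orange [ 290  216   62   43 1157] [320.4 234.1]
wrist orange [194 304  21  64 577] [200.9 334.2]
wrist orange [430 304  21  64 548] [443.3 335.6]
pred cap box [260.12658008 250.56550897] [382.50315713 394.02237907]
neck [[321.8592006  256.89172554]]
```

View pics/scene2.png

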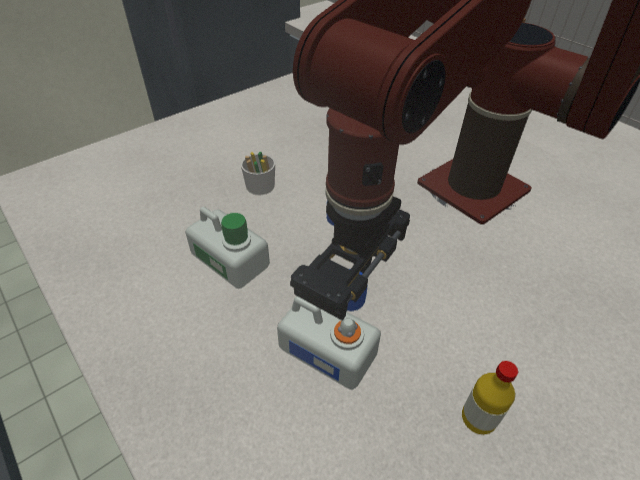

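View pics/wrist2.png

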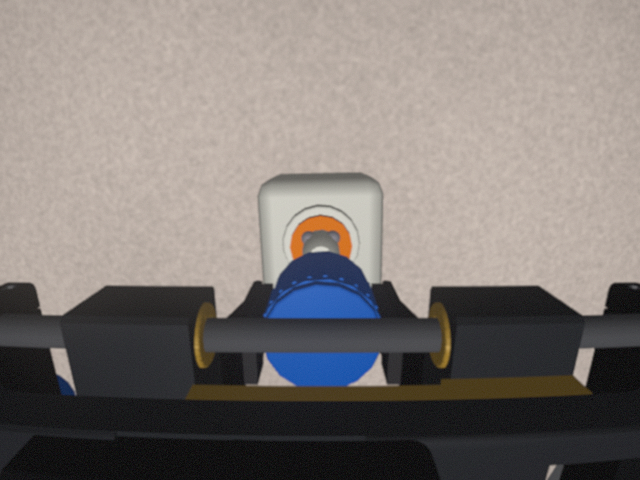

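In the scene view the cap's lower edge is at (357,301), above the neck at (348,322). In the wrist view the cap, at (322,320), is in line with the neck at (321,240). It is within about 1 mm of the prediction, so I add 2 mm along tool x and go down to just above the balls.

```bash

python3 -m creep '{"dr":[[0,0,0],[0,0,0],[0,0,0],[0,0,0],[0,0,0]],"offset":[[0.011,0.002,0.06],[0,0,0.08],[0,0,0.08],[0,0,0.04],[0,0,0]],"claw":[-0.6,-0.6,-0.6,-0.6,-0.6]}' 60
python3 -m creep '{"dr":[[0,0,0],[0,0,0],[0,0,0],[0,0,0],[0,0,0]],"offset":[[0,0,0.04],[0,0,0.04],[0,0,0],[0,0,0],[0,0,0]],"claw":[-0.6,-0.6,-0.6,-0.6,-0.6]}'
python3 go.py 0.5853 0.1635 0.1136
```

```text
time: 7.75
eef_pos: [0.5847, 0.1644, 0.1337]
ee_rot: [0.594, 0.804, -0.002, -0.002]
force: [0.0, 0.8, 0.1]
finger_gap: 0.522
finger_force: 60.0
time: 8.25
eef_pos: [0.5866, 0.1648, 0.1209]
ee_rot: [0.594, 0.804, 0.0, 0.0]
force: [-0.7, -1.2, -0.5]
finger_gap: 0.519
finger_force: 60.0
t 8.25 pos [0.5866 0.1648 0.1209] F [-0.7 -1.2 -0.5] gap 0.519 ff 60.0
tooly [0.956 0.293 0.001] toolz [ 0.001  0.    -1.   ] units [-0.004 -0.008  0.036] j6 -0.15
```

```bash

python3 -m creep '{"dr":[[0,0,0],[0,0,0],[0,0,0],[0,0,0]],"offset":[[-0.002,-0.003,0.02],[0,0,0.016],[0,0,0],[0,0,0]],"claw":[-0.6,-0.6,-0.6,-0.6]}'
python3 -m creep '{"dr":[[0,0,0],[0,0,0],[0,0,0],[0,0,0]],"offset":[[0,0,0.01],[0,0,0.01],[0,0,0],[0,0,0]],"claw":[-0.6,-0.6,-0.6,-0.6]}'
python3 -m creep '{"dr":[[0,0,0],[0,0,0],[0,0,0],[0,0,0]],"offset":[[0,0,0.01],[0,0,0],[0,0,0],[0,0,0]],"claw":[-0.6,-0.6,-0.6,-0.6]}'
python3 go.py 0.5853 0.1635 0.1006
```

```text
time: 8.65
eef_pos: [0.5852, 0.1638, 0.1131]
ee_rot: [0.594, 0.804, -0.001, -0.0]
force: [-4.6, -3.0, 2.9]
finger_gap: 0.522
finger_force: 60.0
time: 9.05
eef_pos: [0.5855, 0.1637, 0.109]
ee_rot: [0.594, 0.804, -0.001, -0.0]
force: [-3.2, -3.1, 2.8]
finger_gap: 0.522
finger_force: 60.0
time: 9.45
eef_pos: [0.5849, 0.1637, 0.1059]
ee_rot: [0.594, 0.804, -0.001, -0.001]
force: [-2.0, -4.2, -7.2]
finger_gap: 0.526
finger_force: 60.0
t 9.45 pos [0.5849 0.1637 0.1059] F [-2.  -4.2 -7.2] gap 0.526 ff 60.0
tooly [ 0.956  0.293 -0.003] toolz [-0.002 -0.001 -1.   ] units [-0.002  0.001  0.027] j6 -0.15
```

The force rose and then reversed to a 7 N pull downward, so the cap has clicked past the balls. Now I press further.

```bash

python3 -m creep '{"dr":[[0,0,0],[0,0,0],[0,0,0],[0,0,0]],"offset":[[-0.003,-0.001,0.01],[0,0,0.01],[0,0,0],[0,0,0]],"claw":[-0.6,-0.6,-0.6,-0.6]}'
python3 -m creep '{"dr":[[0,0,0],[0,0,0],[0,0,0],[0,0,0]],"offset":[[0,0,0.01],[0,0,0],[0,0,0],[0,0,0]],"claw":[-0.6,-0.6,-0.6,-0.6]}'
python3 go.py 0.5853 0.1635 0.1006
```

```text
time: 9.85
eef_pos: [0.5855, 0.1637, 0.1031]
ee_rot: [0.594, 0.804, -0.0, -0.0]
force: [-3.8, -3.4, -3.8]
finger_gap: 0.519
finger_force: 60.0
time: 10.25
eef_pos: [0.5861, 0.1639, 0.1023]
ee_rot: [0.594, 0.804, 0.0, 0.0]
force: [-5.1, -3.7, 1.0]
finger_gap: 0.523
finger_force: 60.0
t 10.25 pos [0.5861 0.1639 0.1023] F [-5.1 -3.7  1. ] gap 0.523 ff 60.0
tooly [0.956 0.293 0.001] toolz [ 0.001  0.001 -1.   ] units [-0.001 -0.005  0.008] j6 -0.16
```

```bash

python3 -m creep '{"dr":[[0,0,0],[0,0,0],[0,0,0],[0,0,0]],"offset":[[0,-0.003,0.01],[0,0,0],[0,0,0],[0,0,0]],"claw":[-0.6,-0.6,-0.6,-0.6]}'
python3 -m creep '{"dr":[[0,0,0],[0,0,0],[0,0,0],[0,0,0]],"offset":[[0,0,0.01],[0,0,0],[0,0,0],[0,0,0]],"claw":[-0.6,-0.6,-0.6,-0.6]}'
python3 go.py 0.5853 0.1635 0.1006
```

```text
time: 10.65
eef_pos: [0.5862, 0.1639, 0.1014]
ee_rot: [0.594, 0.804, 0.001, 0.001]
force: [-6.2, -3.2, 6.8]
finger_gap: 0.521
finger_force: 60.0
time: 11.05
eef_pos: [0.5862, 0.164, 0.1005]
ee_rot: [0.594, 0.804, 0.001, 0.001]
force: [-8.8, -3.8, 12.5]
finger_gap: 0.521
finger_force: 60.0
t 11.05 pos [0.5862 0.164  0.1005] F [-8.8 -3.8 12.5] gap 0.521 ff 60.0
tooly [0.956 0.294 0.002] toolz [ 0.002  0.001 -1.   ] units [-0.001 -0.005 -0.   ] j6 -0.16
```

```bash

python3 -m creep '{"dr":[[0,0,0],[0,0,0],[0,0,0],[0,0,0],[0,0,0]],"offset":[[-0.002,-0.006,0.01],[0,0,0],[0,0,0],[0,0,0],[0,0,0]],"claw":[-0.6,-0.6,-0.6,-0.6,-0.6]}'
python3 -m creep '{"dr":[[0,0,0],[0,0,0],[0,0,0],[0,0,0],[0,0,0]],"offset":[[0,0,0.005],[0,0,0],[0,0,0],[0,0,0],[0,0,0]],"claw":[-0.6,-0.6,-0.6,-0.6,-0.6]}'
python3 - <<'E'
from h import *
ims=[]
for n,b in(("scene",(270,370,290,410)),("wrist",(150,450,120,520))):
    c=cam(n); im=c['im'][b[0]:b[1],b[2]:b[3]]; ims.append(cv2.resize(im,(396,330)))
    s=get_state(); e=s['eef_pos']; a=np.linspace(0,2*np.pi,60)
    P=np.concatenate([np.c_[.5853+.023*np.cos(a),.1635+.023*np.sin(a),0*a+q] for q in(.092,.137)])
    pp=proj(c,P); print(n,'pred seated',pp.min(0).round(1),pp.max(0).round(1))
    for i,st,ce in blobs(c,(95,90,30),(130,255,255),60)[2]: print(st,ce.round(1))
cv2.imwrite('pics/end.png',np.hstack(ims))
E
```

```text
time: 11.55
eef_pos: [0.5862, 0.1639, 0.1004]
ee_rot: [0.594, 0.804, 0.002, 0.001]
force: [-10.9, -3.1, 19.5]
finger_gap: 0.521
finger_force: 60.0
time: 12.05
eef_pos: [0.5862, 0.1639, 0.1004]
ee_rot: [0.594, 0.804, 0.002, 0.001]
force: [-13.4, -3.4, 26.2]
finger_gap: 0.524
finger_force: 60.0
scene pred seated [333.  304.1] [363.4 344.4]
[345 327  18  17  92] [354.2 337.6]
[289 341  51  39 429] [310.9 358.7]
wrist pred seated [257.4 250.4] [379.6 393.5]
[ 262  252  119   68 5828] [321.7 290.7]
[ 266  352  112   35 3108] [321.6 366.8]
```

View pics/end.png

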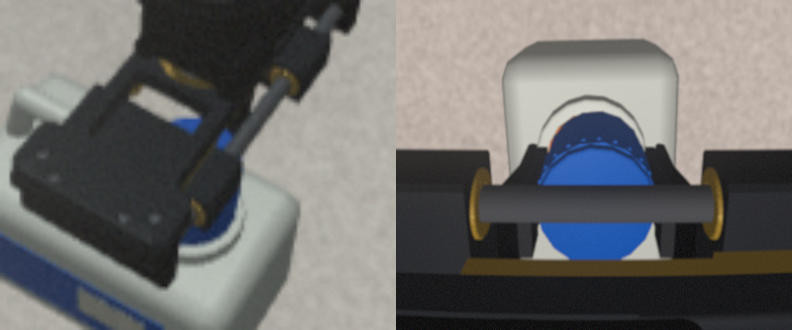

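The TCP stopped at z = 0.1004, the fully-home height, while the push rose to 26 N. In the wrist view the cap's box is unchanged, so it has not slipped. The cap sits on the collar and the ring is hidden apart from a sliver. I'll hold briefly and hand in.

```bash

python3 -m creep '{"dr":[[0,0,0],[0,0,0],[0,0,0],[0,0,0],[0,0,0]],"offset":[[0,0,0],[0,0,0],[0,0,0],[0,0,0],[0,0,0]],"claw":[-0.6,-0.6,-0.6,-0.6,-0.6]}'
python3 -c "
from bench import finish_job
print(finish_job())"
```

```text
time: 12.65
eef_pos: [0.5863, 0.1639, 0.1004]
ee_rot: [0.594, 0.804, 0.002, 0.001]
force: [-12.3, -3.6, 25.5]
finger_gap: 0.52
finger_force: 60.0
the job is handed in; nothing more can be done
None
```

I handed the job in with the cap clicked onto the blue-banded canister's neck and the gripper still pressing it down at about 25 N, stopped at the fully-home height; the hand-in call returned no verdict, so I can't confirm it passed.

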